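# Stand the grater back up and tip the bin's lid shut

### The arm

A 7-joint arm with a two-finger parallel gripper is mounted at the origin on the work surface. World frame = base frame: x ahead of the robot, y to its left, z up, the work surface at z = 0. Lengths are in mm, angles in degrees, forces in N, time in s.
With the tool pointing down it reaches from about 400 to 850 mm from the base axis. Payload 10.4 kg.
Tool frame: the origin (TCP) lies between the finger pads; the fingertips stand robot.tips_ahead ahead of it and the grasp point (between the pads) lies 11 mm behind it (robot.tips_ahead is the distance from the TCP to the fingertips, in mm); z points along the fingers, y is the line along which they close (so a half turn about z gives the same grasp; the last joint's range is limited). The gripper opens to 87 mm and grips with 3 to 60 N. Pads are 19 mm wide; open, the fingers measure 117 mm over their backs; the gripper's body (75 mm by 190 mm) begins 51 mm behind the grasp point.
Start: joints at [-64.893, 19.034, -3.707, 83.658, 1.238, 77.344, -5.071], TCP at [277.906, 559.839, 230.576] pointing down, gripper open.
Joint ranges: [-148.97, 148.97], [-28.65, 121.19], [-84.17, 76.75], [9.2, 138.47], [-72.65, 252.65], [3.7, 117.97], [-149.18, 149.18]. Speed limits (degrees/s): [127.2, 127.2, 159.86, 159.86, 180, 180, 180].

### API

Orientations are given as [roll, pitch, yaw] about the fixed x, y, z axes, in that order (R = Rz(yaw) Ry(pitch) Rx(roll)).
In Python, from plant import robot gives the robot as it stands. The module is installed in compiled form; this text tells all that it offers. Calls block until the motion is done:
- robot.move_to(position, orientation): joint-space move of the TCP to a pose.
- robot.move_linear(position, rotation=None, v=150, contact_N=None): straight line of the TCP; rotation=None keeps the orientation; v is the mean speed in mm/s. With contact_N (N) it stops when the force on the tool has changed by that much, and returns True; else False.
- robot.movej(angles): joint-space move.
- robot.move_gripper(opening, f_grip=None): finger opening in mm; f_grip is the grip in N (None keeps the last); returns when the fingers have stopped.
- robot.wait(seconds).
- robot.inverse_kinematics(position, orientation): joint angles nearest the present ones, or None.
- robot.read_camera(name): name is "side" or "top"; returns (picture, depth): 480x640x3 uint8, red, green, blue; 480x640 float32, mm along the optical axis (not along the pixel's ray), 0 where there is no reading.
- robot.camera_model(name): a dict with "K" (3x3 intrinsics, pixels), "xyz" and "rotation" of the camera in the world. Camera axes: x right, y up, looking along -z (the intrinsics and any distortion apply to the point x, -y, -z); pixel columns grow to the right and rows downward; lengths in mm; the calibration is good to about 2 mm. A picture is of the moment at which its call begins. camera_model takes no time and is no camera call.
A pose or a line that the arm cannot do raises robot.PlanningError and nothing moves.
- robot.job_done(): hands the job in; it is judged then, once.
Readings, each from a call of its own:
- robot.get_time(): time.
- robot.get_joint_positions(): joint angles.
- robot.get_joint_vel(): joint speeds.
- robot.get_tau(): joint torques, N m.
- robot.get_eef_pos(): TCP position.
- robot.get_ee_rot(): TCP orientation.
- robot.get_force(): force on the tool from outside, world axes, zero at the start.
- robot.get_moment(): the same for the moment, N m.
- robot.get_opening(): finger opening in mm.
- robot.get_gripper_force(): force on a finger pad.
Only numpy, scipy, OpenCV 4.12 (cv2) and the standard library are available. Lean on these libraries where they do the work, as an engineer would, in place of code of your own. Each camera call takes 0.05 s, during which the arm holds its last target. There are 200 camera calls.

### The job

The box grater has tipped over and leans across the open ingredient bin. Without grasping or lifting anything, push the grater back up with your fingertips until it stands on its base beside the bin, then tip the bin's lid over by pushing it and press it fully shut. Leave the grater standing, and leave the oil bottle, the jar and the pepper mill alone.

Things in the scene. Friction and masses are not known exactly. Their poses are not given: they have to be found in the camera images.
- bin: Open-topped steel bin holding lemons (all below its rim), fixed to the counter; outside 200 mm along its x, 180 mm along its y, 100 mm high, walls 5 mm. Origin: centre of its underside. Its +x side (roughly world -y, the robot's right) carries the lid's hinge; the grater leans over the opposite (-x) rim.
- lid (a joint): Angle of the bin's steel lid, rad: 0 = fully shut, flat on the bin; 1.57 = upright; stop at 1.9 (leaning back). Starts at 1.5 to 1.85. Stiff hinge: stays at any angle; takes about 1 to 4 N at the free edge to push over. Plate 212 mm from hinge to free edge, 186 mm wide, 8 mm thick, 0.3 kg, no handle; shut, its top is 108.5 mm above the counter.
- lid_hinge (a point): Point on the lid's hinge line, mid-width: bin frame (+100, 0, 100.5) mm. The lid turns about the bin's y axis here; this is on the lid's underside (the side facing the bin when shut).
- lid_edge (a point): Middle of the lid's free edge (half-way through its thickness), 212 mm from the hinge; moves with the lid.
- grater: Loose tapered steel box grater, 0.28 to 0.56 kg: base 80 (its x) by 104 mm (its y), top 52 by 76, 220 tall, plus loop handle along y to 245. Origin: centre of base; z up its axis. Leans 40 deg towards bin +x on its +x base edge (on the counter 74 mm outside the bin's -x rim); top hangs over the bin, 75 mm above the rim. Push its top to bin -x; under about 22 deg lean it drops onto its base.
- oil: Bystander: green glass oil bottle with black cap, radius 32 mm, 210 mm tall. Origin: centre of its underside.
- jar: Bystander: glass jar with steel cap, radius 34 mm, 100 mm tall. Origin: centre of its underside.
- mill: Bystander: dark wooden pepper mill, radius 28 mm, 165 mm tall. Origin: centre of its underside.
Not all that is in view belongs to the job. What is shaped like the grater but green is not meant.

How it is judged (in metres and radians):
On the way, in this order (a step that is already met when the one before it is completed fails the run):
1. the grater stands on its base (within 3 degrees) while the lid is still open (angle between grater's own z axis and vertical below 0.06 rad and height (world z) of grater below 0.006 m and value of joint lid above 0.8 rad), for 0.2 s.
2. the lid is shut (value of joint lid below 0.04 rad), for 0.2 s.
At the end, for the whole second after the job is handed in: The grater stands upright on its base on the counter (tilt under 0.06 rad, base within 6 mm of the counter), at rest, with its centre within 320 mm of the bin's centre; the lid is shut (joint under 0.04 rad, about 8 mm at the free edge) (angle between grater's own z axis and vertical below 0.06 rad and height (world z) of grater below 0.006 m and horizontal distance between grater and bin below 0.32 m and linear speed of grater below 0.02 m/s and value of joint lid below 0.04 rad); the robot touches nothing.
It fails at once if the grater is lifted (centre of its base over 45 mm above the counter) (height (world z) of grater above 0.045 m).
It fails at once if the grater falls flat (tilt over 65 degrees) (angle between grater's own z axis and vertical above 1.13 rad).
It fails at once if a bystander (oil bottle, jar, pepper mill) is moved by more than 30 mm or tipped (distance of any of oil, jar, mill from where it was at the start of the episode above 0.03 m or angle between any of oil, jar, mill's own z axis and vertical above 0.3 rad).
It also fails if it takes over 54 s, if anything falls off the work surface, if the arm or the gripper's body presses on something with over 40 N, if the wrist force passes 120 N, or if a joint passes its speed limit or range.

## Working session

There is one attempt and no reset: what is moved stays moved. The work goes in short steps, each a Python script; the robot and the scene stay as the last script left them, time stands still between calls to the robot, and variables do not carry over. Pictures are saved under pics/ and viewed, at most 10 in all, crops included, and the job is handed in when it is done.

```bash
mkdir -p pics
cat > h.py <<'E'
import numpy as np, cv2
from plant import robot
from scipy.spatial.transform import Rotation as Ro
def cam(n):
    m=robot.camera_model(n); K=np.array(m["K"]); r=np.array(m["rotation"],float)
    R=r if r.shape==(3,3) else Ro.from_euler('xyz',r,degrees=True).as_matrix()
    return m,K,R,np.array(m["xyz"])
def cloud(n,d):
    m,K,R,t=cam(n); v,u=np.mgrid[:480,:640]
    p=np.stack([(u-K[0,2])/K[0,0]*d,-(v-K[1,2])/K[1,1]*d,-d],-1)
    return p@R.T+t
def shot(n,tag):
    im,d=robot.read_camera(n); cv2.imwrite(f'pics/{tag}.png',im[:,:,::-1]); np.savez(f'{tag}.npz',im=im,d=d)
    return im,d,cloud(n,d)
E
python3 - <<'E'
from h import *
for n in("side","top"):
    shot(n,n+'0'); print(robot.camera_model(n))
print(robot.get_time(),robot.tips_ahead,robot.get_ee_rot())
E
```

```text
{'K': array([[451.20867223,   0.        , 314.42934396],
       [  0.        , 451.20867223, 243.91734389],
       [  0.        ,   0.        ,   1.        ]]), 'xyz': array([ 105.06405663, -420.6032036 ,  878.6225052 ]), 'rotation': array([ 42.58131279,  -0.13743704, -46.34712323])}
{'K': array([[476.51683963,   0.        , 319.89399089],
       [  0.        , 476.51683963, 243.0105498 ],
       [  0.        ,   0.        ,   1.        ]]), 'xyz': array([ 491.27365675,   85.3121873 , 1302.7805704 ]), 'rotation': array([  6.75196042,  -0.44826858, -91.01329537])}
0.1 8.0 [-1.79924039e+02  3.47980934e-03  1.53600296e+02]
```

View pics/side0.png

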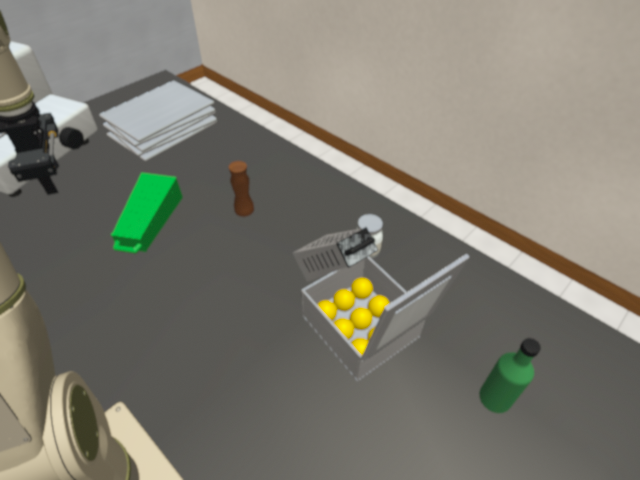

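View pics/top0.png

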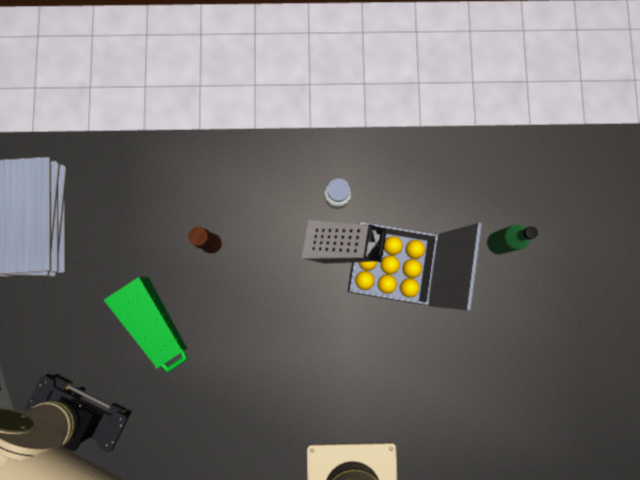

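Candidates in the top view: the steel grater leaning over the bin at (345,240), and the green look-alike at (147,323). I take the steel one, because it leans over the -x rim opposite the lid at (460,265). The mill is at (205,240), the jar at (338,192) and the oil at (510,240). Next I'll measure and make one close crop.

Run:
```python
from h import *
z=np.load('top0.npz'); im,d=z['im'],z['d']; P=cloud('top',d)
cv2.imwrite('pics/crop0.png',cv2.resize(im[150:330,270:550,::-1],None,fx=2.8,fy=2.8,interpolation=cv2.INTER_CUBIC))
v,u=np.mgrid[:480,:640]
# rim points
for n in('top','side'):
    z=np.load(n+'0.npz'); Q=cloud(n,z['d']); 
    box=(Q[...,0]>400)&(Q[...,0]<760)&(Q[...,1]>-250)&(Q[...,1]<250)
    m=box&(abs(Q[...,2]-100)<4); print(n,'counter z',np.median(Q[...,2][box&(Q[...,2]<15)]))
    q=Q[m]; print('rimlevel',len(q),cv2.minAreaRect(q[:,:2].astype(np.float32)), q.min(0),q.max(0))
    hsv=cv2.cvtColor(z['im'],cv2.COLOR_RGB2HSV)
    ye=(hsv[...,0]>20)&(hsv[...,0]<32)&(hsv[...,1]>200)&box; print('lemons',Q[ye].mean(0),Q[ye].max(0))
def grid(us,vs):
    for b in vs: print(b,[tuple(P[b,a].round().astype(int).tolist()) for a in us])
grid([300,306,312,325,340,355,366,372,378,384],[215,222,228,240,252,260])
print('lid');grid([432,440,450,460,468,472,476,480],[235,265,295])
for nm,(a,b) in dict(jar=(338,187),mill=(200,236),oil=(531,233)).items(): print(nm,P[b,a].round())
```

```text
top counter z 0.34563800416185586
rimlevel 744 ((619.7318115234375, -72.05558776855469), (299.28509521484375, 245.53262329101562), 78.67095947265625) [ 469.96131664 -227.60695049   96.00191016] [759.87826419  81.33395838 103.97669907]
lemons [ 569.53542341 -120.22499234   57.52325029] [ 653.5640971   85.3121873 1302.7805704]
side counter z 0.9464316975171414
rimlevel 692 ((616.8917236328125, -77.45747375488281), (304.0718994140625, 244.3759765625), 78.12725830078125) [ 469.76931385 -233.34795248   96.07054444] [759.93908503  79.84481054 103.99905477]
lemons [577.19748945 -96.36583017  51.64288379] [658.71474662 -27.9682582  174.52870467]
215 [(725, 126, -5), (724, 110, 1), (724, 93, 1), (724, 57, -4), (723, 15, -3), (723, -27, -4), (720, -56, 6), (721, -73, 2), (722, -91, -4), (721, -107, -3)]
222 [(705, 126, 0), (704, 110, 2), (694, 93, 65), (687, 59, 100), (703, 16, 1), (703, -26, -4), (701, -56, 3), (702, -73, -2), (702, -90, -2), (702, -107, -7)]
228 [(688, 127, 2), (687, 110, 5), (677, 93, 70), (671, 60, 103), (665, 23, 140), (658, -10, 182), (655, -34, 203), (655, -48, 203), (6
[... 339 characters left out ...]
9, 210), (617, -103, 2)]
260 [(599, 128, -1), (599, 111, -3), (595, 94, 51), (592, 61, 81), (588, 24, 114), (585, -11, 151), (583, -35, 169), (580, -46, 195), (581, -63, 178), (592, -96, 44)]
lid
235 [(649, -213, 101), (647, -229, 119), (639, -238, 175), (631, -244, 231), (625, -249, 273), (623, -251, 293), (620, -253, 311), (660, -370, 1)]
265 [(573, -209, 102), (569, -218, 145), (565, -226, 201), (561, -234, 254), (558, -239, 294), (557, -242, 309), (577, -354, 2), (577, -367, -4)]
295 [(497, -202, 119), (496, -208, 169), (496, -217, 222), (495, -226, 268), (495, -232, 306), (496, -340, 0), (496, -351, -1), (495, -362, -2)]
jar [779.  24.  97.]
mill [648. 362. 165.]
oil [ 636. -416.  210.]
```

View pics/crop0.png

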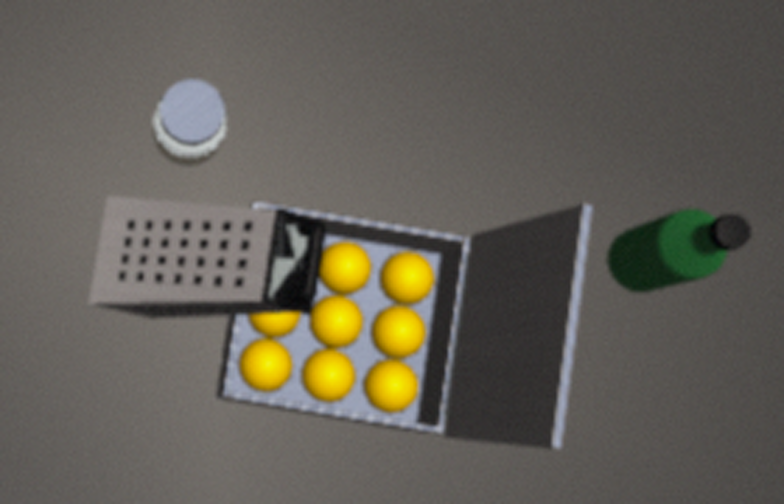

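```bash
cat >> h.py <<'E'
def ray(n,u,v,z):
    m,K,R,t=cam(n); r=R@np.array([(u-K[0,2])/K[0,0],-(v-K[1,2])/K[1,1],-1]); return t+r*(z-t[2])/r[2]
E
python3 - <<'E'
from h import *
c=np.array([ray('top',270+a/2.8,150+b/2.8,100)[:2] for a,b in[(220,398),(442,430),(467,240),(253,205)]])
print(c.round(1),np.linalg.norm(np.diff(c,axis=0,append=c[:1]),axis=1))
ex=(c[1]-c[0]+c[2]-c[3]);yaw=np.degrees(np.arctan2(ex[1],ex[0]));o=c.mean(0);print('bin',o,yaw)
Rz=Ro.from_euler('z',yaw,degrees=True).as_matrix()
O=np.r_[o,0]; np.savez('bin.npz',O=O,Rz=Rz,yaw=yaw)
z=np.load('top0.npz');Q=(cloud('top',z['d'])-O)@Rz
g=Q[(z['d']>0)&(Q[...,2]>30)&(Q[...,0]>-250)&(Q[...,0]<-40)&(abs(Q[...,1])<140)]
# upper face strip: points on plane
for x in(-200,-150,-120,-80,-60):
    s=g[(abs(g[:,0]-x)<8)&(g[:,2]>(x+236)*1.19+5-15)]; print(x,s.min(0).round(),s.max(0).round(),np.median(s,0).round())
L=Q[(z['d']>0)&(Q[...,2]>140)&(Q[...,2]<320)&(Q[...,0]>90)&(Q[...,0]<160)&(abs(Q[...,1])<90)]
p=np.polyfit(L[:,2],L[:,0],1);print('lid',np.pi/2+np.arctan(p[0]),np.polyval(p,100),L.max(0).round())
for y in(yaw+180,yaw):
    y=(y+180)%360-180
    for b in([0,-20,350],[-15,-20,170],[190,0,290],[-50,0,115]):
        q=robot.inverse_kinematics((O+Rz@np.array(b)).tolist(),[180,0,y]); print(y,b,(O+Rz@np.array(b)).round(),None if q is None else np.round(q))
E
```

```text
[[ 508.     3.5]
 [ 476.  -194.7]
 [ 647.2 -225.1]
 [ 682.7  -30.9]] [200.82170108 173.92430254 197.42772439 178.0696875 ]
bin [ 578.48326351 -111.81208902] -99.75550643356057
-200 [-208.  -20.   33.] [-192.   81.  101.] [-200.   28.   87.]
-150 [-158.  -15.   93.] [-142.  140.  152.] [-150.   27.  140.]
-120 [-128.  -13.  129.] [-112.   72.  183.] [-120.   28.  171.]
-80 [-88. -10. 176.] [-72.  70. 214.] [-81.  29. 207.]
-60 [-68.  -8. 200.] [-52.  65. 218.] [-57.  25. 211.]
lid 1.733828980242464 98.58467353749501 [140.  90. 314.]
80.24449356643942 [0, -20, 350] [ 559. -108.  350.] [-28.  11.  41.  83.  -7.  89.   3.]
80.24449356643942 [-15, -20, 170] [561. -94. 170.] [-27.  16.  38.  99. -11.  69.   4.]
80.24449356643942 [190, 0, 290] [ 546. -299.  290.] [-21.  28.  66.  81. -26.  87.  34.]
80.24449356643942 [-50, 0, 115] [587. -63. 115.] [-26.  22.  34.  99. -13.  63.   2.]
-99.75550643356057 [0, -20, 350] [ 559. -108.  350.] None
-99.75550643356057 [-15, -20, 170] [561. -94. 170.] [ 62.  38. -80.  94.  38.  80. 148.]
-99.75550643356057 [190, 0, 290] [ 546. -299.  290.] [ -21.   29.   67.   81.  -26.   87. -146.]
-99.75550643356057 [-50, 0, 115] [587. -63. 115.] [ 53.  40. -71.  94.  39.  75. 145.]
```

The crop confirms it: a steel grater with a black handle, its top over the bin's left (-x) rim, and the lid leaning back at 1.73 rad. The sizes check out (rim 200x177). I'm pushing now.

```bash
cat >> h.py <<'E'
try:
    B=np.load('bin.npz'); O,Rz,yaw=B['O'],B['Rz'],float(B['yaw'])
    W=lambda x,y,z:(O+Rz@np.array([x,y,z])).tolist()
    RPY=[180,0,yaw+180]
except FileNotFoundError: pass
E
python3 - <<'E'
from h import *
p=robot.get_eef_pos(); robot.move_linear([p[0],p[1],390])
robot.move_to(W(0,28,390),RPY); robot.move_gripper(40)
robot.move_linear(W(2,28,172),v=150)
F0=np.array(robot.get_force())
for t in(40,35,30,26,22,18,16):
    a=np.radians(t-3.6); x,z=-174+220.6*np.sin(a)+11,220.6*np.cos(a)-15
    robot.move_linear(W(x,28,z+8),v=40)
    print(t,robot.get_time(),(np.array(robot.get_force())-F0).round(1))
robot.wait(.7)
shot('top','top1');im,d,P=shot('side','side1')
E
```

```text
40 7.6 [1.1 0.9 0.9]
35 8.2333 [-0.7  1.7  0.6]
30 8.8667 [-0.1  1.8 -0.5]
26 9.4 [ 0.2  0.7 -0.3]
22 9.9333 [ 0.6  0.4 -0.6]
18 10.4667 [-0.2  0.3 -0.4]
16 10.8083 [ 0.8  1.5 -0.6]
```

View pics/side1.png

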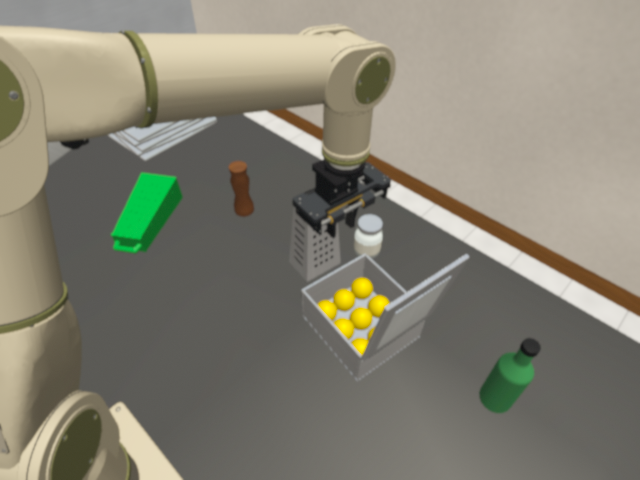

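The side view shows the grater upright at (315,245) beside the bin, with the gripper above it. The jar at (368,235) is untouched. I'll back off and verify.

Run:
```python
from h import *
robot.move_linear(W(0,28,230),v=150); robot.move_linear(W(0,28,400),v=250)
robot.move_to(W(190,0,420),RPY); robot.move_gripper(10); robot.wait(.2)
a=shot('top','top2');b=shot('side','side2'); print(robot.get_time())
for n,(im,d,P) in(('top',a),('side',b)):
    Q=(P-O)@Rz; k=(d>0)&(Q[...,0]>-300)&(Q[...,0]<-112)&(Q[...,1]>-60)&(Q[...,1]<88)
    for lo,hi in((8,40),(60,100),(120,160),(180,212),(212,226),(232,260)):
        s=Q[k&(Q[...,2]>lo)&(Q[...,2]<hi)]; 
        if len(s)>5: print(n,lo,len(s),s.min(0).round(),s.max(0).round(),np.median(s,0).round())
```

```text
15.275
top 8 74 [-292.  -51.    8.] [-168.   81.   40.] [-193.  -18.   24.]
top 60 103 [-249.  -16.   61.] [-177.   76.  100.] [-196.  -14.   83.]
top 120 104 [-245.  -13.  120.] [-181.   74.  160.] [-194.  -10.  140.]
top 180 53 [-240.   -9.  180.] [-185.   69.  207.] [-204.   -7.  190.]
top 212 655 [-242.   -8.  214.] [-185.   72.  226.] [-209.   31.  220.]
top 232 180 [-220.   -3.  232.] [-206.   66.  251.] [-213.   30.  243.]
side 8 458 [-253.  -21.    8.] [-171.   81.   40.] [-175.    2.   24.]
side 60 578 [-247.  -18.   60.] [-174.   79.  100.] [-179.    6.   80.]
side 120 598 [-246.  -14.  120.] [-178.   74.  160.] [-183.    8.  140.]
side 180 492 [-242.  -11.  180.] [-181.   72.  212.] [-186.   11.  196.]
side 212 503 [-242.  -10.  212.] [-182.   72.  226.] [-201.   26.  220.]
side 232 189 [-218.   -3.  233.] [-204.   64.  248.] [-209.   27.  242.]
```

View pics/top2.png

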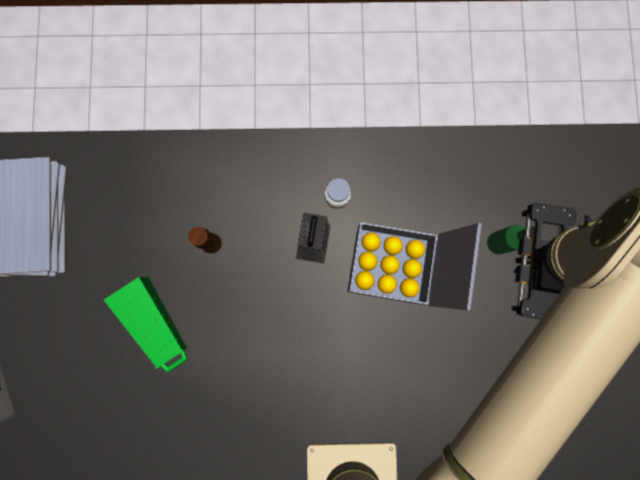

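View pics/side2.png

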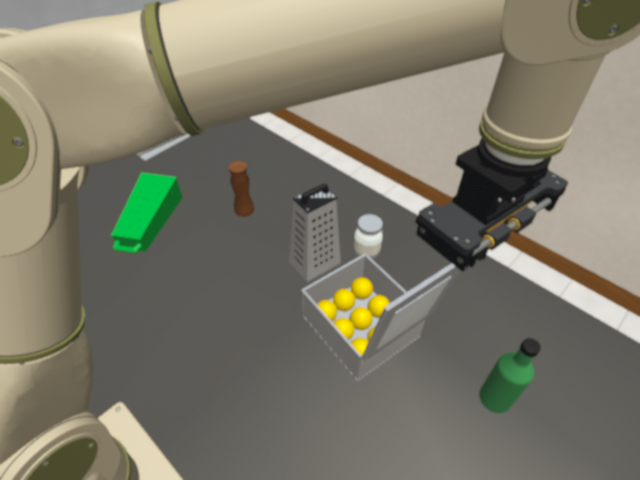

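The top and side views both show the grater standing at top pixel (313,237): top at 220 mm, handle at 243 mm, centre at bin x -213. The bystanders haven't moved and the lid is still open. Next is the lid.

Run:
```python
from h import *
robot.move_linear(W(190,0,295),v=150); F0=np.array(robot.get_force())
for t in(100,90,75,60,45,30,18,8):
    a=np.radians(t); r=145+40*min(t,90)/90; n=8+10*np.sin(a)
    x=100-r*np.cos(a)+n*np.sin(a); z=100.5+r*np.sin(a)+n*np.cos(a)
    robot.move_linear(W(x,0,z+8),v=80)
    print(t,round(robot.get_time(),2),(np.array(robot.get_force())-F0).round(1))
print(robot.move_linear(W(-45,0,108),v=20,contact_N=25),robot.get_eef_pos(),robot.get_time(),robot.get_force())
robot.wait(.3)
robot.move_linear(W(-40,0,400),v=200); robot.move_to(W(190,0,420),RPY); robot.wait(.3)
z=shot('top','top3');b=shot('side','side3'); print(robot.get_time())
for im,d,P in(z,b):
    Q=(P-O)@Rz; s=Q[(d>0)&(abs(Q[...,0])<120)&(abs(Q[...,1])<80)&(Q[...,2]>90)&(Q[...,2]<200)]
    print('lid z',np.polyfit(s[:,0],s[:,2],1),len(s))
    k=(d>0)&(Q[...,0]>-300)&(Q[...,0]<-130)&(Q[...,1]>-60)&(Q[...,1]<88)&(Q[...,2]>230); print(np.median(Q[k],0).round())
```

```text
100 16.92 [-0.  -1.  -0.5]
90 17.47 [ 0.6 -1.  -0.6]
75 18.22 [-0.9 -0.3 -0.7]
60 18.95 [-0.   0.6  0.2]
45 19.67 [ 0.3 -0.7 -0.8]
30 20.38 [ 0.  -0.2  0.5]
18 20.96 [ 0.5 -1.  -0. ]
8 21.46 [ 0.8 -1.  -0.3]
True [586.12472691 -67.1925014  116.93863292] 22.5167 [-3.71383572  0.76141917  8.77968952]
25.7
lid z [-1.29329630e-03  1.08732256e+02] 5505
[-213.   30.  243.]
lid z [-2.43640591e-03  1.09375217e+02] 6652
[-209.   28.  242.]
```

View pics/side3.png

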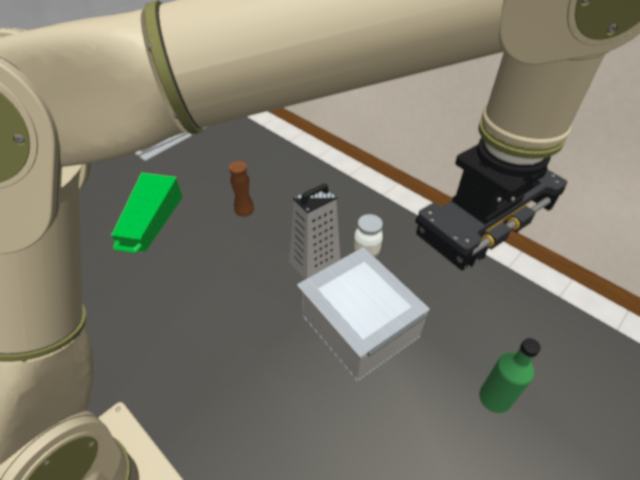

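The side view shows the lid flat on the bin at (363,300), slope about 0.002 rad and top at 108.7 to 109.4 mm. The grater is standing at (317,235) and the arm is clear.

```bash
python3 -c "
from plant import robot
print(robot.job_done(),robot.get_time())"
```

```text
the job is handed in; nothing more can be done
the job is handed in; nothing more can be done
```

I handed the job in: the grater is standing on its base beside the bin, the lid is pressed fully shut, and the oil bottle, jar and pepper mill look undisturbed; the hand-in gave no verdict.

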